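# Pack drilled panels into the parts case

### The job

Open the parts case's clear lid until it rests back on its stop, and leave it open. Then take the three panels off the sloping rack and stack them flat in the case as one square pile with all edges flush: the dark grey back panel first, at the bottom, somewhere near the middle of the case floor, then the two white front panels on top in either order. Set each panel down rather than dropping it, and leave the tape roll, solder spool, screwdriver and white button box where they are.

Things in the scene. Friction and masses are not known exactly. Their poses are not given: they have to be found in the camera images.
- back_panel: Dark grey solid panel (no window), 90 x 60 x 10 mm, its four edges square. Origin: centre of its underside. x along the 90 mm length, y across the 60 mm width, z out of its upper face. Starts lying on the rack's slope in one of three bays, long side up and down the slope (x points up the slope), upper face out.
- front_panel_a: White panel with a 36 x 26 mm window in its middle, 90 x 60 x 10 mm, its four edges square. Origin: centre of its underside. x along the 90 mm length, y across the 60 mm width, z out of its upper face. Starts lying on the rack's slope in one of three bays, long side up and down the slope (x points up the slope), upper face out.
- front_panel_b: White panel, same as front_panel_a: 90 x 60 x 10 mm, its four edges square. Origin: centre of its underside. x along the 90 mm length, y across the 60 mm width, z out of its upper face. Starts lying on the rack's slope in one of three bays, long side up and down the slope (x points up the slope), upper face out.
- rack: Fixed plywood rack, 296 mm wide (y), 112 mm deep. Origin: centre of its footprint on the table. Its flat slope faces the robot (local -x), rises to local +x at 32 deg from level; slope centre 58 mm above the origin. Three bays 100 mm apart along y, 30 to 50 mm free between panels. A ledge 6 mm proud of the slope stops the panels' lower edges. Nothing above the panels.
- case: Fixed orange open-topped case, outside 160 (x) x 170 (y) x 50 mm high, walls and floor 5 mm. Origin: centre of its underside. The lid hinges along its local +x rim (robot's left side), the pull tab is at local -x.
- case_in (a point): Centre of the case's inner floor, 5 mm above the case's origin; axes as the case.
- case_lid (a joint): Angle of the case's clear 160 x 170 x 6 mm lid (about 0.15 kg): 0 shut, grows as it opens, stop at 1.9 rad. No catch, free hinge: falls shut from below 1.57, falls open to the stop above.
- case_lid_hinge (a point): On the lid's hinge line, middle, at rim height (50.5 mm above the table); the lid's own axes: when shut as the case's, hinge line along y, lid extends along its -x.
- case_lid_tab (a point): Grip point in the black pull tab that sticks out level 40 mm from the lid's front edge: tab 16 mm wide (y) x 10 mm thick. Point lies 184 mm from the hinge line (24 mm out from the edge), mid thickness, 55.5 mm above the table when shut. Pinched across its width it can pivot in the fingers as the lid swings.
- tape_roll: Bystander: grey tape roll lying flat, 80 mm across, 19 mm high; origin centre of underside.
- solder_spool: Bystander: steel-coloured spool, 52 mm across, 42 mm high, standing; origin centre of underside.
- screwdriver: Bystander: red-handled screwdriver lying on the table; about 200 mm long.
- button_box: Bystander: white box 100 x 75 x 80 mm with a red push button on top (97 mm in all); origin centre of underside.
There are look-alikes about, which are no part of the job. What is shaped like the back_panel but yellow is not meant. Leave any yellow look-alike of the front_panel_b alone.

How it is judged:
On the way, in this order (a step that is already met when the one before it is completed fails the run):
1. the case lid is open and rests on its stop (value of joint case_lid above 1.8 rad), for 0.2 s.
2. the grey back panel lies flat on the case floor, let go (z of back_panel in the frame of case_in between -0.004 and 0.004 m and angle between back_panel's own z axis and vertical below 0.06 rad and horizontal distance between back_panel and case_in below 0.05 m and contact force between back_panel and the fingers below 0.05 N and value of joint case_lid above 1.8 rad), for 0.2 s.
3. one white front panel lies squarely on the back panel, let go (((horizontal distance between front_panel_a and back_panel below 0.006 m and angle between the x axis of front_panel_a and the x axis of back_panel, either way round below 0.07 rad and angle between front_panel_a's own z axis and vertical below 0.06 rad and z of front_panel_a in the frame of back_panel between 0.006 and 0.024 m and contact force between front_panel_a and the fingers below 0.05 N and z of front_panel_a in the frame of back_panel below 0.014 m) or (horizontal distance between front_panel_b and back_panel below 0.006 m and angle between the x axis of front_panel_b and the x axis of back_panel, either way round below 0.07 rad and angle between front_panel_b's own z axis and vertical below 0.06 rad and z of front_panel_b in the frame of back_panel between 0.006 and 0.024 m and contact force between front_panel_b and the fingers below 0.05 N and z of front_panel_b in the frame of back_panel below 0.014 m))), for 0.2 s.
4. the second white front panel lies squarely on the pile, let go (horizontal distance between each of front_panel_a, front_panel_b and back_panel below 0.006 m and angle between the x axis of each of front_panel_a, front_panel_b and the x axis of back_panel, either way round below 0.07 rad and angle between each of front_panel_a, front_panel_b's own z axis and vertical below 0.06 rad and z of front_panel_a in the frame of back_panel between 0.006 and 0.024 m and contact force between each of front_panel_a, front_panel_b and the fingers below 0.05 N and z of front_panel_b in the frame of back_panel between 0.006 and 0.024 m and horizontal distance between front_panel_a and front_panel_b below 0.006 m and angle between the x axis of front_panel_a and the x axis of front_panel_b, either way round below 0.07 rad), for 0.2 s.
At the end, for the whole second after the job is handed in: Lid open beyond 1.8 rad; the grey panel flat on the case floor within 50 mm of its middle; both white panels on it, all three panels within 6 mm and 0.07 rad (4 deg) of one another, level within 0.06 rad, at rest and released (all of step 2 and all of step 4 and linear speed of each of back_panel, front_panel_a, front_panel_b below 0.02 m/s); the robot touches nothing.
It fails at once if tape roll moved by more than 30 mm (distance of tape_roll from where it was at the start of the episode above 0.03 m).
It fails at once if solder spool moved by more than 30 mm (distance of solder_spool from where it was at the start of the episode above 0.03 m).
It fails at once if screwdriver moved by more than 30 mm (distance of screwdriver from where it was at the start of the episode above 0.03 m).
It fails at once if button box moved by more than 30 mm (distance of button_box from where it was at the start of the episode above 0.03 m).
It fails at once if a panel dropped (falling free faster than 0.7 m/s) ((linear speed of back_panel above 0.7 m/s and contact force between back_panel and anything else below 0.01 N) or (linear speed of front_panel_a above 0.7 m/s and contact force between front_panel_a and anything else below 0.01 N) or (linear speed of front_panel_b above 0.7 m/s and contact force between front_panel_b and anything else below 0.01 N)).
It also fails if it takes over 72 s, if anything falls off the work surface, if the arm or the gripper's body presses on something with over 40 N, if the wrist force passes 120 N, or if a joint passes its speed limit or range.

### The arm

A 6-joint arm with a two-finger parallel gripper is mounted at the origin on the work surface. World frame = base frame: x ahead of the robot, y to its left, z up, the work surface at z = 0. Lengths are in m, angles in rad, forces in N, time in s.
With the tool pointing down it reaches from about 0.35 to 0.95 m from the base axis. Payload 17.4 kg.
Tool frame: the origin (TCP) lies midway between the tips of the shut fingers; the grasp point (between the pads) lies 19 mm behind it; z points along the fingers, y is the line along which they close (so a half turn about z gives the same grasp; the last joint's range is limited). The gripper opens to 93 mm and grips with 3 to 60 N. Pads are 15 mm wide; open, the fingers measure 128 mm over their backs; the gripper's body (75 mm by 188 mm) begins 65 mm behind the grasp point.
Start: joints at [1.175, 0.116, 1.442, -0, 1.584, -0.038], TCP at [0.236, 0.632, 0.219] pointing down, gripper open.
Joint ranges: [-2.83, 2.83], [-0.83, 2.19], [0.07, 2.5], [-1.14, 4.28], [0.01, 3], [-2.97, 2.97]. Speed limits (rad/s): [1.89, 1.89, 2.22, 3.14, 3.14, 3.14].

### API

Orientations are given as a unit quaternion [w, x, y, z].
In Python, from cell import manip gives the robot as it stands.
- The arm moves only by the tool step_arm, never from a script. Its argument "increments" is one flat list of numbers, 6 for each row, row after row: the shift along the tool's x, y, z each as a share of 120 mm, from -1 to 1, then the turn, a rotation vector about the tool's x, y, z each as a share of 60 degrees, from -1 to 1. A call has 1 to 20 rows; each row is the pose to reach, as a shift and turn from the pose commanded when the call began, along the tool's axes at that moment; what a row does not reach only later rows make up. A row lasts 1/8 s, in which the tool goes at most 62.5 mm and 10.7 degrees, less where a joint would pass 70% of its speed; a pose out of reach is approached as far as the arm can. A call with a number of a shift or a turn outside -1 to 1 is refused whole. A call with a gripper value outside its range is refused whole. "gripper" is the opening, from -1 (shut) to 1 (fully open), set as the call begins (left out, the last holds). The fingers move at their own pace and stop on an object; "grip_force" is the grip in N (left out, the last holds). Time passes only in rows, so rows that repeat a pose let the fingers close. It gives the time, the measured TCP pose, the force, the opening and the grip force at its end, in the units of the state.
- manip.state(): the state, without advancing time (a new reading comes with each control period).
- manip.get_image(name): name is "side" or "top" or "wrist"; returns a dict with "color" (384x512x3 uint8, red, green, blue), "range_z" (384x512 float32, m along the optical axis (not along the pixel's ray), 0 where there is no reading), "mtx" (3x3 intrinsics, pixels), "R" (3x3) and "t" (3): a world point X has camera coordinates R X + t. Camera axes: x right, y down, z forward; pixel columns grow to the right and rows downward; lengths in m; the calibration is good to about 2 mm. The wrist camera is an equidistant fisheye: a pixel r from the principal point sees the ray r / f radians off the axis. A picture is of the moment at which its call begins.
- manip.hand_in(): hands the job in; it is judged then, once.
Trained networks look in the newest picture that a camera, given by its name, has taken for a name from the list of things; names that differ only in an ending like _2 or _b are one class to them, and where a whole thing is asked for, a point or a joint stands for the part that bears it (a point fixed in the world has none). Each returns a list of dicts, best first, with "confidence" (0 to 1); they miss things now and then, are a little off and sometimes report something else, mostly with a low value. They report only what shows in the picture. A call takes as long as a camera call. They do not tell look-alikes from the thing itself.
- manip.cut_out(camera, name): "pixels" (384x512 bool, what is visible of it) and "bbox" ([left, top, width, height] in pixels, round what is visible of it).
The state is a dict: "time_s": time; "joint_positions": joint angles; "dq": joint speeds; "joint_torque": joint torques, N m; "position": TCP position; "tool_rot": TCP orientation; "wrist_force": force on the tool from outside, world axes, zero at the start; "moment": the same for the moment, N m; "grip_width": finger opening in m; "grasp_force": force on a finger pad.
Only numpy, scipy, OpenCV 4.12 (cv2) and the standard library are available. Lean on these libraries where they do the work, as an engineer would, in place of code of your own. Each camera call takes 0.05 s, during which the arm holds its last target. There are 200 camera calls.

## Working session

There is one attempt and no reset: what is moved stays moved. The work goes in short steps, Python scripts to look and compute and a tool call to move; the robot and the scene stay as the last step left them, time stands still between calls to the robot, and variables do not carry over. Pictures are saved under pics/ and viewed, at most 10 in all, crops included, and the job is handed in when it is done.

Besides the shell and the picture viewer there is one more tool, called after ">>>" as name(argument=value, ...), one argument or row to a line, values as JSON. step_arm: Moves the arm, as the interface text tells. Shift numbers are shares of 120 mm and turn numbers shares of 60 degrees, none past 1 either way. Its arguments: {"type":"object","properties":{"increments":{"type":"array","items":{"type":"number","minimum":-1,"maximum":1}},"gripper":{"type":"number"},"grip_force":{"type":"number"}},"required":["increments"]}

```bash
mkdir -p pics; python3 - <<'E'
from cell import manip
import numpy as np,cv2
s=manip.state(); print({k:np.round(v,4).tolist() for k,v in s.items()})
ims=[]
for n in ("top","side"):
    d=manip.get_image(n); np.savez(n+"0.npz",**d); ims.append(d["color"][:,:,::-1])
    print(n,np.round(d["mtx"],1).tolist(),np.round(d["R"],3).tolist(),np.round(d["t"],3).tolist())
    for o in ("back_panel","front_panel_a","case","case_lid_tab","rack"):
        for r in manip.cut_out(n,o)[:5]: print(o,r["bbox"],round(r["confidence"],2))
cv2.imwrite("pics/a_top.png",cv2.resize(ims[0],(800,600)))
cv2.imwrite("pics/a_side.png",cv2.resize(ims[1],(800,600)))
E
```

```text
{'time_s': 0.0, 'joint_positions': [1.1752, 0.1165, 1.4423, 0.0, 1.584, -0.0378], 'dq': [-0.0004, -0.0012, -0.0002, 0.0003, -0.0003, -0.0008], 'joint_torque': [0.0005, -72.1299, -62.2564, 0.078, 0.024, -0.0002], 'position': [0.2363, 0.632, 0.2179], 'tool_rot': [-0.0001, 0.178, 0.984, -0.0006], 'wrist_force': [-0.4943, 0.1993, 0.2563], 'moment': [0.0453, -0.0007, -0.0025], 'grasp_force': 0.0, 'grip_width': 0.093}
top [[421.0, 0.0, 251.0], [0.0, 421.0, 184.3], [0.0, 0.0, 1.0]] [[0.026, -0.999, 0.02], [-0.984, -0.029, -0.174], [0.174, -0.015, -0.985]] [0.002, 0.556, 1.012]
back_panel [355.3, 189.3, 22.1, 36.7] 0.98
back_panel [339.8, 256.1, 39.6, 38.6] 0.71
front_panel_a [275.3, 197.7, 25.7, 32.5] 0.9
front_panel_a [315.2, 192.7, 25.4, 38.9] 0.73
front_panel_a [300.9, 137.4, 22.1, 35.9] 0.65
front_panel_a [268.6, 183.9, 120.3, 54.3] 0.36
case [130.2, 159.7, 86.3, 73.0] 0.95
case [133.3, 155.9, 83.6, 77.6] 0.68
case_lid_tab [130.7, 162.7, 85.3, 66.6] 0.63
rack [266.5, 182.9, 118.6, 58.1] 0.72
side [[372.6, 0.0, 250.4], [0.0, 372.6, 199.2], [0.0, 0.0, 1.0]] [[-0.985, -0.174, -0.004], [-0.082, 0.482, -0.873], [0.154, -0.859, -0.488]] [0.548, 0.099, 0.894]
back_panel [269.5, 148.0, 26.7, 26.1] 0.79
back_panel [322.0, 173.7, 29.4, 13.9] 0.75
front_panel_a [266.8, 175.3, 30.3, 28.5] 0.84
front_panel_a [269.7, 164.1, 28.3, 21.7] 0.81
front_panel_a [212.1, 183.4, 32.3, 13.8] 0.69
front_panel_a [195.4, 223.5, 89.8, 65.4] 0.6
case [193.0, 224.7, 97.7, 83.4] 0.61
case [197.0, 159.8, 19.8, 22.8] 0.61
case_lid_tab [195.4, 219.5, 92.5, 70.4] 0.72
rack [264.4, 146.1, 39.8, 71.9] 0.66
```

View pics/a_top.png

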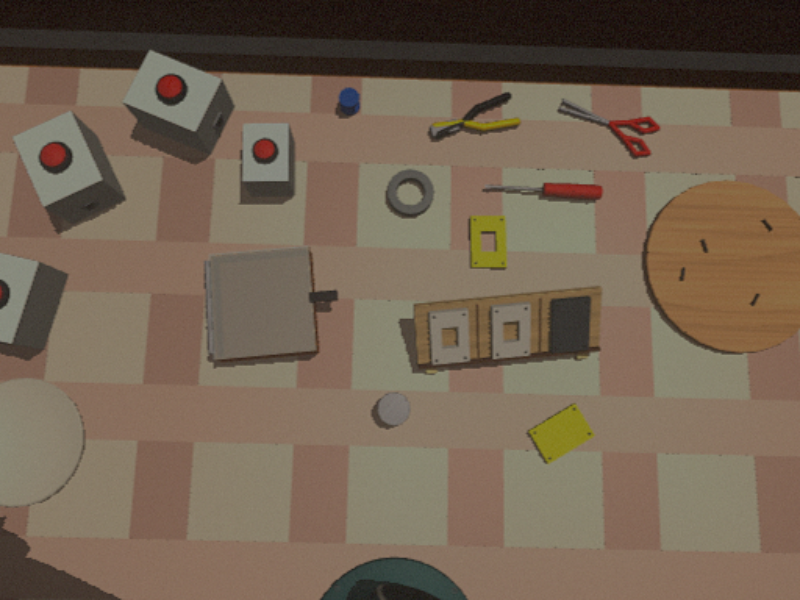

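View pics/a_side.png

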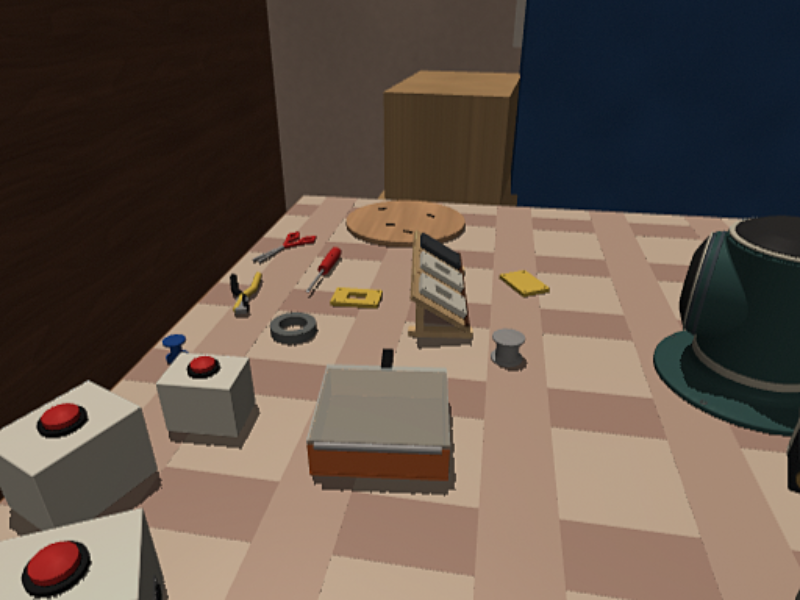

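Top view (800×600): the grey panel is at (570,325) and the white panels at (450,336) and (511,331), all on the rack. The shut case is at (262,305), with its black tab at (324,296). Possible mix-ups are the yellow windowed panel at (488,242), the yellow solid panel at (560,433) and the other white boxes. By the description I want the grey and white panels on the rack.

```bash
cat > h.py <<'E'
import numpy as np,cv2
from scipy.spatial.transform import Rotation as Ro
def cloud(d):
    v,u=np.mgrid[:384,:512]; K=d["mtx"]; z=d["range_z"]
    P=np.stack([(u-K[0,2])/K[0,0]*z,(v-K[1,2])/K[1,1]*z,z],-1)
    return (P-d["t"])@d["R"]
def rect(P):
    c=P.mean(0); n=np.linalg.svd(P-c)[2][2]; n*=np.sign(n[2]); 
    e=np.cross(n,[0,1,0])if 0 else np.array([1,0,0])-n*n[0]; e/=np.linalg.norm(e); f=np.cross(n,e)
    q=np.stack([(P-c)@e,(P-c)@f],1).astype(np.float32)
    (a,b),wh,an=cv2.minAreaRect(q); return c+a*e+b*f,n,wh,an
E
python3 - <<'E'
from h import *
d=dict(np.load("top0.npz")); P=cloud(d); s=dict(np.load("side0.npz")); Q=cloud(s)
hs=cv2.cvtColor(d["color"],cv2.COLOR_RGB2HSV).astype(int); c=d["color"].astype(int)
def show(n,m):
    m=m&(d["range_z"]>0); m=cv2.erode(m.astype(np.uint8),np.ones((1,1)))>0
    k,l,st,_=cv2.connectedComponentsWithStats(m.astype(np.uint8))
    for i in range(1,k):
        if st[i,4]>15:
            A=P[l==i]; r=rect(A); print(n,st[i].tolist(),np.round(r[0],4),np.round(r[1],3),np.round(r[2],3),round(r[3],1), 'medz',np.median(A[:,2]).round(4))
reg=np.zeros((384,512),bool); reg[180:240,262:392]=1
show("grey",reg&(c.max(2)<75)&(P[...,2]>.03))
show("white",reg&(hs[...,1]<40)&(c.min(2)>100)&(P[...,2]>.03))
reg2=np.zeros_like(reg); reg2[180:200,195:222]=1
show("tab",reg2&(c.max(2)<70)&(P[...,2]>.03))
reg2[:]=0; reg2[150:240,120:205]=1
show("lid",reg2&(P[...,2]>.035))
reg2[:]=0; reg2[100:290,:420]=1
show("all",reg2&(P[...,2]>.012))
# side cross-check
cs=s["color"].astype(int); m=np.zeros_like(reg);m[220:236,240:258]=1
m&=(cs.max(2)<70)&(s["range_z"]>0); print("side tab",m.sum(),np.round(np.median(Q[m],0),4))
m[:]=0;m[148:175,268:297]=1;m&=(cs.max(2)<70)&(s["range_z"]>0); print("side grey",m.sum(),np.round(np.median(Q[m],0),4))
m[:]=0;m[220:315,190:295]=1;m&=(Q[...,2]>.04);r=rect(Q[m]);print("side lid",m.sum(),[np.round(x,4) for x in r])
b=d["color"][140:250,120:400,::-1]; cv2.imwrite("pics/crop.png",cv2.resize(b,None,fx=2.8,fy=2.8,interpolation=2))
E
```

```text
grey [322, 189, 62, 42, 1013] [ 0.4948 -0.2362  0.0632] [-0.538 -0.031  0.842] [0.1   0.156] 7.7 medz 0.0644
grey [325, 206, 7, 12, 20] [ 0.4919 -0.1756  0.0576] [-0.457 -0.057  0.888] [0.03  0.015] 9.4 medz 0.0603
grey [268, 217, 53, 19, 132] [ 0.4394 -0.0931  0.037 ] [-0.34  -0.043  0.94 ] [0.04  0.127] 22.2 medz 0.0376
tab [198, 185, 18, 15, 121] [0.5301 0.1266 0.0533] [-0.668  0.008  0.744] [0.034 0.043] 4.7 medz 0.0605
lid [131, 157, 74, 74, 4705] [0.5267 0.2226 0.0565] [-0.004 -0.003  1.   ] [0.171 0.18 ] 6.7 medz 0.0567
all [14, 100, 66, 43, 1927] [0.6981 0.5253 0.0764] [-0.695 -0.434  0.574] [0.127 0.105] 45.1 medz 0.0991
all [155, 100, 34, 25, 805] [0.7292 0.2208 0.056 ] [-0.886 -0.255  0.388] [0.092 0.088] 34.9 medz 0.0785
all [248, 109, 30, 29, 455] [ 0.7285 -0.0094  0.0189] [-0.007  0.004  1.   ] [0.078 0.078] 3.3 medz 0.0188
all [311, 117, 75, 11, 436] [ 0.7406 -0.2375  0.0199] [-0.244  0.056  0.968] [0.197 0.026] 87.6 medz 0.0223
all [413, 144, 7, 47, 207] [ 0.6219 -0.4178  0.0161] [-0.002  0.002  1.   ] [0.016 0.124] 87.7 medz 0.016
all [131, 157, 86, 75, 4872] [0.5281
[... 202 characters left out ...]
6204 -0.1662  0.0131] [ 0.083 -0.042  0.996] [0.012 0.017] 18.2 medz 0.0129
all [265, 183, 121, 56, 4994] [ 0.4861 -0.1701  0.0596] [-0.497 -0.057  0.866] [0.127 0.297] 8.2 medz 0.0655
all [0, 242, 54, 48, 651] [0.3509 0.5599 0.015 ] [-0.026  0.021  0.999] [0.173 0.07 ] 54.1 medz 0.015
all [242, 251, 21, 22, 347] [0.3643 0.0098 0.0423] [-0.01   0.007  1.   ] [0.051 0.049] 1.4 medz 0.0423
all [357, 275, 8, 15, 40] [ 0.3205 -0.264   0.0132] [-0.011  0.038  0.999] [0.017 0.033] 83.3 medz 0.0127
side tab 80 [0.539  0.1322 0.0589]
side grey 317 [ 0.5009 -0.2564  0.0589]
side lid 4872 [array([0.4998, 0.5142, 0.1874]), array([ 0.0891, -0.4222,  0.9021]), array([0.1698, 0.8473]), np.float64(5.0481)]
```

View pics/crop.png

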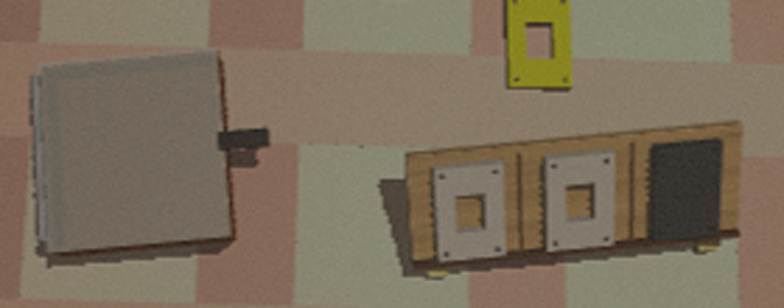

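The crop confirms the choice: grey panel at crop (685,190), white panels at (470,210) and (580,200), yellow look-alikes off the rack. The lid tab is at (243,138). Next I move above the tab.

```bash
cat >> h.py <<'E'
def pose(s=None):
    from cell import manip
    s=s or manip.state(); w,x,y,z=s["tool_rot"]
    return np.array(s["position"]),Ro.from_quat([x,y,z,w])
def plan(p0,R0,targets):
    "targets: list of (pos,Rotation); prints the per-call row values"
    for p1,R1 in targets:
        p1=np.array(p1); rv=(R0.inv()*R1).as_rotvec(); d=p1-p0
        for n in range(1,12):
            Rs=[R0*Ro.from_rotvec(rv*i/n) for i in range(n)]
            if max(abs(R.inv().apply(d/n)).max()/.12 for R in Rs)<=1 and abs(rv/n).max()<=np.pi/3: break
        for R in Rs:
            inc=np.r_[R.inv().apply(d/n)/.12,rv/n/(np.pi/3)]
            N=int(np.ceil(max(np.linalg.norm(d/n)/.0625,np.degrees(np.linalg.norm(rv/n))/10.7)))
            print([round(float(v),3) for v in inc],"minrows",N)
        p0,R0=p1,R1; print("--")
def down(yd):  # tool down, tool y at world angle yd deg
    a=np.radians(yd); y=np.array([np.cos(a),np.sin(a),0]); z=np.array([0,0,-1.]); return Ro.from_matrix(np.stack([np.cross(y,z),y,z],1))
E
python3 - <<'E'
from h import *
p,R=pose(); T=[((.539,.125,.17),down(6.7))]
plan(p,R,T)
E
```

```text
[-0.768, -0.615, 0.081, 0.0, -0.0, 0.209] minrows 2
[-0.884, -0.433, 0.081, 0.0, -0.0, 0.209] minrows 2
[-0.957, -0.231, 0.081, 0.0, -0.0, 0.209] minrows 2
[-0.984, -0.017, 0.081, 0.0, -0.0, 0.209] minrows 2
[-0.964, 0.197, 0.081, 0.0, -0.0, 0.209] minrows 2
--
```

>>> step_arm(
  increments=[-0.768, -0.615, 0.081, 0, 0, 0.209, -0.768, -0.615, 0.081, 0, 0, 0.209, -0.768, -0.615, 0.081, 0, 0, 0.209],
)

```text
time_s: 0.98
position: [0.2984, 0.5286, 0.2092]
tool_rot: [0.0, 0.286, 0.958, 0.0]
wrist_force: [-1.3, -0.3, 0.5]
grip_width: 0.093
grasp_force: 0.0
```

>>> step_arm(
  increments=[-0.884, -0.433, 0.081, 0, 0, 0.209, -0.884, -0.433, 0.081, 0, 0, 0.209, -0.884, -0.433, 0.081, 0, 0, 0.209],
)

```text
time_s: 1.35
position: [0.3587, 0.4278, 0.1993]
tool_rot: [0.0, 0.389, 0.921, 0.0]
wrist_force: [0.1, 1.1, 0.2]
grip_width: 0.0925
grasp_force: 0.0
```

>>> step_arm(
  increments=[-0.957, -0.231, 0.081, 0, 0, 0.209, -0.957, -0.231, 0.081, 0, 0, 0.209, -0.957, -0.231, 0.081, 0, 0, 0.209],
)

```text
time_s: 1.72
position: [0.4191, 0.3268, 0.1895]
tool_rot: [0.0, 0.487, 0.873, 0.0]
wrist_force: [0.0, 0.0, 0.9]
grip_width: 0.0926
grasp_force: 0.0
```

>>> step_arm(
  increments=[-0.984, -0.017, 0.081, 0, 0, 0.209, -0.984, -0.017, 0.081, 0, 0, 0.209, -0.984, -0.017, 0.081, 0, 0, 0.209],
)

```text
time_s: 2.1
position: [0.4797, 0.2259, 0.1796]
tool_rot: [-0.0, 0.579, 0.815, -0.0]
wrist_force: [-0.5, 1.2, -0.0]
grip_width: 0.0928
grasp_force: 0.0
```

>>> step_arm(
  increments=[-0.964, 0.197, 0.081, 0, 0, 0.209, -0.964, 0.197, 0.081, 0, 0, 0.209, -0.964, 0.197, 0.081, 0, 0, 0.209, -0.964, 0.197, 0.081, 0, 0, 0.209, -0.964, 0.197, 0.081, 0, 0, 0.209],
)

```text
time_s: 2.72
position: [0.5389, 0.1271, 0.1703]
tool_rot: [-0.0, 0.663, 0.749, 0.0]
wrist_force: [-0.3, -0.4, -0.5]
grip_width: 0.0929
grasp_force: 0.0
```

```bash
cat >> h.py <<'E'
def wcloud(d):
    K=d["mtx"]; v,u=np.mgrid[:384,:512]; x=(u-K[0,2])/K[0,0]; y=(v-K[1,2])/K[1,1]; th=np.hypot(x,y)
    k=np.tan(np.clip(th,0,1.45))/np.maximum(th,1e-9); z=d["range_z"]
    P=np.stack([x*k*z,y*k*z,z],-1); return (P-d["t"])@d["R"]
E
python3 - <<'E'
from cell import manip
from h import *
d=manip.get_image("wrist"); np.savez("w1.npz",**d); print(np.round(d["mtx"],1).tolist(),np.round(d["R"],2).tolist(),np.round(-d["R"].T@d["t"],3))
P=wcloud(d); c=d["color"].astype(int)
m=(c.max(2)<75)&(P[...,2]>.052)&(P[...,2]<.07)&(abs(P[...,0]-.54)<.05)&(abs(P[...,1]-.13)<.05)&(d["range_z"]>0)
print(m.sum()); A=P[m]; r=rect(A); print([np.round(x,4) for x in r],np.median(A[:,2]))
m2=(P[...,2]>.045)&(P[...,2]<.07)&(abs(P[...,0]-.53)<.13)&(abs(P[...,1]-.22)<.13)&(d["range_z"]>0)
r=rect(P[m2]); print(m2.sum(),[np.round(x,4) for x in r])
cv2.imwrite("pics/w1.png",d["color"][:,:,::-1])
E
```

```text
bash:   602 Killed                     python3 - <<'E'
from cell import manip
from h import *
d=manip.get_image("wrist"); np.savez("w1.npz",**d); print(np.round(d["mtx"],1).tolist(),np.round(d["R"],2).tolist(),np.round(-d["R"].T@d["t"],3))
P=wcloud(d); c=d["color"].astype(int)
m=(c.max(2)<75)&(P[...,2]>.052)&(P[...,2]<.07)&(abs(P[...,0]-.54)<.05)&(abs(P[...,1]-.13)<.05)&(d["range_z"]>0)
print(m.sum()); A=P[m]; r=rect(A); print([np.round(x,4) for x in r],np.median(A[:,2]))
m2=(P[...,2]>.045)&(P[...,2]<.07)&(abs(P[...,0]-.53)<.13)&(abs(P[...,1]-.22)<.13)&(d["range_z"]>0)
r=rect(P[m2]); print(m2.sum(),[np.round(x,4) for x in r])
cv2.imwrite("pics/w1.png",d["color"][:,:,::-1])
E
```

```bash
sed -i 's/np.linalg.svd(P-c)/np.linalg.svd(P-c,full_matrices=False)/' h.py; ls; python3 - <<'E'
from cell import manip
from h import *
d=manip.get_image("wrist"); np.savez("w1.npz",**d); print(np.round(d["mtx"],1).tolist(),np.round(d["R"],2).tolist(),np.round(-d["R"].T@d["t"],3))
P=wcloud(d); c=d["color"].astype(int)
m=(c.max(2)<75)&(P[...,2]>.052)&(P[...,2]<.07)&(abs(P[...,0]-.54)<.05)&(abs(P[...,1]-.13)<.05)&(d["range_z"]>0)
cv2.imwrite("pics/w1.png",d["color"][:,:,::-1])
print(m.sum()); A=P[m]; r=rect(A); print([np.round(x,4) for x in r],np.median(A[:,2]))
m2=(P[...,2]>.045)&(P[...,2]<.07)&(abs(P[...,0]-.53)<.13)&(abs(P[...,1]-.22)<.13)&(d["range_z"]>0)
r=rect(P[m2]); print(m2.sum(),[np.round(x,4) for x in r])
E
```

```text
h.py
pics
side0.npz
top0.npz
w1.npz
[[297.3, 0.0, 250.6], [0.0, 297.3, 187.4], [0.0, 0.0, 1.0]] [[0.99, 0.12, -0.0], [0.12, -0.96, 0.26], [0.03, -0.26, -0.97]] [0.53  0.198 0.337]
675
[array([0.5383, 0.128 , 0.061 ]), array([6.0e-04, 8.6e-03, 1.0e+00]), array([0.0145, 0.0435]), np.float64(7.3196)] 0.06095858802201992
29846 [array([0.5289, 0.2073, 0.0573]), array([6.e-04, 3.e-03, 1.e+00]), array([0.1711, 0.2056]), np.float64(6.8768)]
```

View pics/w1.png

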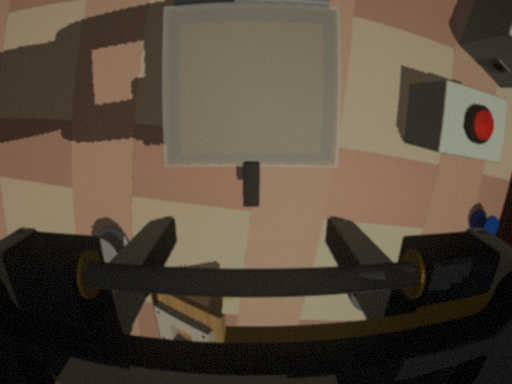

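Wrist view: the tab is at (251,184), the lid is centred at (250,85), and the fingers straddle the tab's line. Next I descend, pinch the tab and swing it along its arc.

```bash
python3 - <<'E'
from h import *
p,R=pose(); print(R.as_matrix().round(3).tolist()); plan(p,R,[((.539,.122,.037),down(6.9))])
f=lambda t:np.array([-.184*np.cos(t)+.005*np.sin(t),.184*np.sin(t)+.005*np.cos(t)])
for seg in ([7,14,21,28,35,40],[47,54,61,68,74],[81,88,94,100]):
    s0=0 if seg[0]==7 else prev
    o=[]
    for t in seg: q=(f(np.radians(t))-f(np.radians(s0)))/.12; o+=[round(q[0],3),0,round(-q[1],3),0,0,0]
    prev=seg[-1]; print(o)
E
```

```text
[[-0.12, 0.993, 0.0], [0.993, 0.12, 0.0], [0.0, 0.0, -1.0]]
[-0.019, -0.002, 0.555, 0.0, -0.0, 0.0] minrows 2
[-0.019, -0.002, 0.555, 0.0, -0.0, 0.0] minrows 2
--
[np.float64(0.017), 0, np.float64(-0.187), 0, 0, 0, np.float64(0.056), 0, np.float64(-0.37), 0, 0, 0, np.float64(0.117), 0, np.float64(-0.547), 0, 0, 0, np.float64(0.199), 0, np.float64(-0.715), 0, 0, 0, np.float64(0.301), 0, np.float64(-0.872), 0, 0, 0, np.float64(0.386), 0, np.float64(-0.976), 0, 0, 0]
[np.float64(0.133), 0, np.float64(-0.132), 0, 0, 0, np.float64(0.28), 0, np.float64(-0.247), 0, 0, 0, np.float64(0.441), 0, np.float64(-0.344), 0, 0, 0, np.float64(0.612), 0, np.float64(-0.42), 0, 0, 0, np.float64(0.765), 0, np.float64(-0.468), 0, 0, 0]
[np.float64(0.184), 0, np.float64(-0.036), 0, 0, 0, np.float64(0.371), 0, np.float64(-0.048), 0, 0, 0, np.float64(0.531), 0, np.float64(-0.041), 0, 0, 0, np.float64(0.69), 0, np.float64(-0.017), 0, 0, 0]
```

>>> step_arm(
  increments=[-0.019, 0, 0.555, 0, 0, 0, -0.019, 0, 0.555, 0, 0, 0],
  gripper=-0.1,
)

```text
time_s: 3.08
position: [0.5374, 0.1233, 0.1]
tool_rot: [-0.002, 0.664, 0.748, -0.002]
wrist_force: [0.5, 0.4, 0.4]
grip_width: 0.0774
grasp_force: 0.0
```

>>> step_arm(
  increments=[-0.019, 0, 0.555, 0, 0, 0, -0.019, 0, 0.555, 0, 0, 0, -0.019, 0, 0.555, 0, 0, 0, -0.019, 0, 0.555, 0, 0, 0],
)

```text
time_s: 3.58
position: [0.5412, 0.1212, 0.0398]
tool_rot: [0.001, 0.664, 0.748, 0.001]
wrist_force: [-0.4, 0.4, -0.1]
grip_width: 0.0427
grasp_force: 0.0
```

>>> step_arm(
  increments=[0, 0, 0, 0, 0, 0, 0, 0, 0, 0, 0, 0, 0, 0, 0, 0, 0, 0, 0, 0, 0, 0, 0, 0],
  gripper=-1,
  grip_force=15,
)

```text
time_s: 4.08
position: [0.5398, 0.1208, 0.037]
tool_rot: [-0.0, 0.664, 0.748, -0.0]
wrist_force: [-0.8, 0.2, 3.3]
grip_width: 0.0155
grasp_force: 15.0
```

>>> step_arm(
  increments=[0.017, 0, -0.187, 0, 0, 0, 0.056, 0, -0.37, 0, 0, 0, 0.117, 0, -0.547, 0, 0, 0, 0.199, 0, -0.715, 0, 0, 0, 0.301, 0, -0.872, 0, 0, 0, 0.386, 0, -0.976, 0, 0, 0, 0.386, 0, -0.976, 0, 0, 0],
)

```text
time_s: 4.95
position: [0.5343, 0.1677, 0.155]
tool_rot: [0.0, 0.664, 0.748, 0.0]
wrist_force: [-2.5, -3.5, 3.2]
grip_width: 0.0159
grasp_force: 15.0
```

>>> step_arm(
  increments=[0.133, 0, -0.132, 0, 0, 0, 0.28, 0, -0.247, 0, 0, 0, 0.441, 0, -0.344, 0, 0, 0, 0.612, 0, -0.42, 0, 0, 0, 0.765, 0, -0.468, 0, 0, 0, 0.765, 0, -0.468, 0, 0, 0],
)

```text
time_s: 5.7
position: [0.5233, 0.2595, 0.2106]
tool_rot: [-0.0, 0.663, 0.748, 0.0]
wrist_force: [-1.5, -0.8, 4.1]
grip_width: 0.0159
grasp_force: 15.0
```

>>> step_arm(
  increments=[0.184, 0, -0.036, 0, 0, 0, 0.371, 0, -0.048, 0, 0, 0, 0.531, 0, -0.041, 0, 0, 0, 0.69, 0, -0.017, 0, 0, 0, 0.69, 0, -0.017, 0, 0, 0, 0.69, 0, -0.017, 0, 0, 0],
)

```text
time_s: 6.45
position: [0.5136, 0.3414, 0.2122]
tool_rot: [-0.0, 0.664, 0.748, 0.0]
wrist_force: [-1.9, 1.8, 5.3]
grip_width: 0.0161
grasp_force: 15.0
```

>>> step_arm(
  increments=[0, 0, 0, 0, 0, 0, 0, 0, 0, 0, 0, 0, 0, 0, 0, 0, 0, 0, 0, 0, -0.6, 0, 0, 0, 0, 0, -0.6, 0, 0, 0, 0, 0, -0.6, 0, 0, 0],
  gripper=-0.1,
)

```text
time_s: 7.2
position: [0.5139, 0.3402, 0.2845]
tool_rot: [0.0, 0.664, 0.748, 0.0]
wrist_force: [-0.4, -0.6, 0.2]
grip_width: 0.0418
grasp_force: 0.0
```

```bash
cat >> h.py <<'E'
def slope(yaw,tilt=32):
    a,t=np.radians(yaw),np.radians(tilt); ex=np.array([np.cos(a),np.sin(a),0]); y=np.array([-np.sin(a),np.cos(a),0])
    n=-np.sin(t)*ex+np.array([0,0,np.cos(t)]); z=-n; return Ro.from_matrix(np.stack([np.cross(y,z),y,z],1)),n
E
python3 - <<'E'
from h import *
p,R=pose(); Rs,n=slope(6.9)
plan(p,R,[(np.array([.495,-.21,.06])+.16*n,Rs)])
E
```

```text
[-0.907, -0.281, 0.147, -0.083, -0.083, -0.292] minrows 2
[-0.764, -0.553, 0.184, -0.083, -0.083, -0.292] minrows 2
[-0.543, -0.771, 0.183, -0.083, -0.083, -0.292] minrows 2
[-0.269, -0.911, 0.145, -0.083, -0.083, -0.292] minrows 2
[0.029, -0.958, 0.073, -0.083, -0.083, -0.292] minrows 2
--
```

>>> step_arm(
  increments=[-0.907, -0.281, 0.147, -0.083, -0.083, -0.292, -0.907, -0.281, 0.147, -0.083, -0.083, -0.292, -0.907, -0.281, 0.147, -0.083, -0.083, -0.292],
  gripper=0.55,
)

```text
time_s: 7.58
position: [0.4919, 0.2259, 0.2647]
tool_rot: [0.061, 0.541, 0.839, 0.003]
wrist_force: [0.8, -0.0, -0.2]
grip_width: 0.0675
grasp_force: 0.0
```

>>> step_arm(
  increments=[-0.764, -0.553, 0.184, -0.083, -0.083, -0.292, -0.764, -0.553, 0.184, -0.083, -0.083, -0.292, -0.764, -0.553, 0.184, -0.083, -0.083, -0.292],
)

```text
time_s: 7.95
position: [0.4717, 0.1144, 0.2476]
tool_rot: [0.12, 0.404, 0.907, 0.007]
wrist_force: [-0.4, -0.4, -0.1]
grip_width: 0.072
grasp_force: 0.0
```

>>> step_arm(
  increments=[-0.543, -0.771, 0.183, -0.083, -0.083, -0.292, -0.543, -0.771, 0.183, -0.083, -0.083, -0.292, -0.543, -0.771, 0.183, -0.083, -0.083, -0.292],
)

```text
time_s: 8.32
position: [0.4515, 0.0024, 0.2303]
tool_rot: [0.176, 0.257, 0.95, 0.01]
wrist_force: [-0.7, -0.5, -0.0]
grip_width: 0.0719
grasp_force: 0.0
```

>>> step_arm(
  increments=[-0.269, -0.911, 0.145, -0.083, -0.083, -0.292, -0.269, -0.911, 0.145, -0.083, -0.083, -0.292, -0.269, -0.911, 0.145, -0.083, -0.083, -0.292],
)

```text
time_s: 8.7
position: [0.4317, -0.1083, 0.2132]
tool_rot: [0.228, 0.1, 0.968, 0.015]
wrist_force: [0.4, 1.0, 0.6]
grip_width: 0.0722
grasp_force: 0.0
```

>>> step_arm(
  increments=[0.029, -0.958, 0.073, -0.083, -0.083, -0.292, 0.029, -0.958, 0.073, -0.083, -0.083, -0.292, 0.029, -0.958, 0.073, -0.083, -0.083, -0.292, 0.029, -0.958, 0.073, -0.083, -0.083, -0.292, 0.029, -0.958, 0.073, -0.083, -0.083, -0.292],
)

```text
time_s: 9.32
position: [0.4113, -0.2195, 0.1958]
tool_rot: [0.273, -0.057, 0.96, 0.018]
wrist_force: [0.1, 0.1, -0.2]
grip_width: 0.0722
grasp_force: 0.0
```

```bash
python3 - <<'E'
from cell import manip
from h import *
p,R=pose(); print(p,R.as_matrix()[:,2])
d=manip.get_image("wrist"); np.savez("w2.npz",**d); cv2.imwrite("pics/w2.png",d["color"][:,:,::-1])
t=manip.get_image("top"); np.savez("t2.npz",**t)
P=wcloud(d); z=d["range_z"]; V=(z>0)&np.isfinite(P).all(2)
_,n=slope(6.9); 
for o in ("back_panel","front_panel_a"):
    for r in manip.cut_out("wrist",o)[:4]:
        m=r["pixels"]&V
        if m.sum()<200: continue
        A=P[m]; h=(A-np.median(A,0))@n; A=A[abs(h)<.004]
        q=rect(A); print(o,r["bbox"],round(r["confidence"],2),len(A),[np.round(x,4) for x in q])
E
```

```text
[ 0.41127882 -0.21950745  0.19575432] [ 0.52170595  0.06458269 -0.85067736]
back_panel [159.6, 1.3, 108.7, 51.3] 0.72 1458 [array([ 0.3351, -0.2635,  0.0103]), array([-0.0725, -0.0083,  0.9973]), array([0.0265, 0.1055]), np.float64(4.1948)]
back_panel [171.9, 137.3, 57.7, 82.6] 0.55 4137 [array([ 0.4999, -0.2661,  0.0665]), array([-0.5265, -0.0652,  0.8476]), array([0.0927, 0.0604]), np.float64(8.4212)]
front_panel_a [260.6, 139.3, 53.2, 76.3] 0.96 3396 [array([ 0.4882, -0.1708,  0.0667]), array([-0.5261, -0.0673,  0.8478]), array([0.0903, 0.0597]), np.float64(8.316)]
front_panel_a [338.3, 138.8, 55.6, 76.1] 0.63 3065 [array([ 0.4761, -0.0747,  0.0664]), array([-0.5257, -0.0692,  0.8478]), array([0.0916, 0.0618]), np.float64(8.9516)]
front_panel_a [257.1, 223.2, 39.0, 16.0] 0.63 179 [array([ 0.668 , -0.144 ,  0.0094]), array([-1.743e-01, -2.000e-04,  9.847e-01]), array([0.0178, 0.0602]), np.float64(5.9155)]
front_panel_a [496.9, 215.0, 15.1, 28.5] 0.58 73 [array([0.5752, 0.3142, 0.0619]), array([ 0.0737, -0.918 ,  0.3897]), array([0.0544, 0.0085]), np.float64(35.5072)]
```

View pics/w2.png

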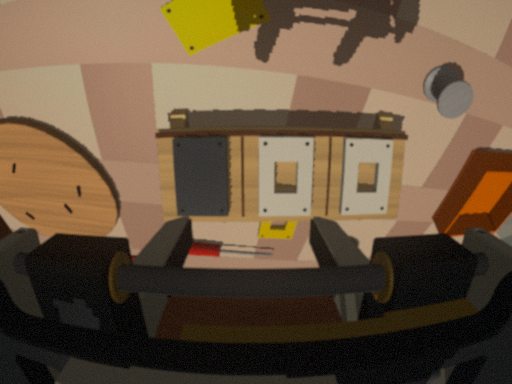

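Wrist view: the grey panel is at (202,177) and the white panels at (286,177) and (367,176), all on the slope. The open orange case is at (475,200).

```bash
python3 - <<'E'
from h import *
d=dict(np.load("w2.npz")); P=wcloud(d); Rs,n=slope(7.1); y=Rs.as_matrix()[:,1]; w=-Rs.as_matrix()[:,0]
c=np.array([.4882,-.1708,.0667]); D=P-c; V=(d["range_z"]>0)&(abs(D@w)<.015)
for a in range(-150,150,6):
    m=V&(abs(D@y-a/1000)<.003)
    if m.sum(): print(a,round(float(np.percentile((D@n)[m],90))*1000,1),end=' | ')
print()
t=dict(np.load("t2.npz")); Q=cloud(t); m=(Q[...,2]>.03)&(Q[...,2]<.06)&(abs(Q[...,0]-.527)<.11)&(abs(Q[...,1]-.2252)<.095)&(t["range_z"]>0)
print("case rim",[np.round(x,4) for x in rect(Q[m])])
m=(Q[...,2]>.1)&(abs(Q[...,0]-.527)<.13)&(Q[...,1]>.2)&(Q[...,1]<.45);A=Q[m]; r=rect(A) if len(A)>10 else 0; print("lid",len(A),r)
p,R=pose(); g=np.array([.4999,-.2661,.0665])
plan(p,R,[(g+.05*n,Rs),(g-.007*n,Rs)])
E
```

```text
-144 -9.5 | -138 -9.3 | -132 -9.2 | -126 0.5 | -120 280.3 | -114 280.9 | -108 281.1 | -102 280.7 | -96 0.9 | -90 209.3 | -84 210.0 | -78 250.2 | -72 194.7 | -66 0.8 | -60 -9.1 | -54 -9.2 | -48 -8.6 | -42 -9.0 | -36 -9.0 | -30 0.5 | -24 0.9 | -18 0.9 | -12 -0.0 | -6 197.3 | 0 243.8 | 6 210.4 | 12 261.2 | 18 261.9 | 24 280.6 | 30 281.2 | 36 281.1 | 42 281.0 | 48 280.8 | 54 -8.4 | 60 -9.1 | 66 0.2 | 72 1.1 | 78 1.1 | 84 0.9 | 90 -9.1 | 96 -9.0 | 102 -9.2 | 108 -0.3 | 114 1.0 | 120 1.0 | 126 1.0 | 132 -9.0 | 138 -9.1 | 144 -9.0 | 
case rim [array([0.5262, 0.2267, 0.0473]), array([ 0.0106, -0.016 ,  0.9998]), array([0.1709, 0.1672]), np.float64(6.855)]
lid 2523 (array([0.51196645, 0.34445375, 0.17078298]), array([ 0.11208223, -0.93569966,  0.33452012]), (0.1701081097126007, 0.14980754256248474), 2.394707679748535)
[-0.012, -0.48, 0.863, -0.001, -0.004, -0.001] minrows 2
--
[0.0, -0.0, 0.475, 0.0, 0.0, 0.0] minrows 1
--
```

>>> step_arm(
  increments=[-0.012, -0.48, 0.863, 0, -0.004, 0, -0.012, -0.48, 0.863, 0, -0.004, 0, -0.012, -0.48, 0.863, 0, -0.004, 0, -0.012, -0.48, 0.863, 0, -0.004, 0],
)

```text
time_s: 10.02
position: [0.4732, -0.2699, 0.1096]
tool_rot: [0.275, -0.058, 0.959, 0.017]
wrist_force: [-0.1, 0.4, 2.5]
grip_width: 0.0721
grasp_force: 0.0
```

>>> step_arm(
  increments=[0, 0, 0.16, 0, 0, 0, 0, 0, 0.32, 0, 0, 0, 0, 0, 0.475, 0, 0, 0, 0, 0, 0.475, 0, 0, 0, 0, 0, 0.475, 0, 0, 0],
)

```text
time_s: 10.65
position: [0.503, -0.2672, 0.0624]
tool_rot: [0.276, -0.058, 0.959, 0.015]
wrist_force: [0.2, 0.4, 0.9]
grip_width: 0.072
grasp_force: 0.0
```

>>> step_arm(
  increments=[0, 0, 0, 0, 0, 0, 0, 0, 0, 0, 0, 0, 0, 0, 0, 0, 0, 0, 0, 0, 0, 0, 0, 0],
  gripper=-1,
  grip_force=40,
)

```text
time_s: 11.15
position: [0.5029, -0.2672, 0.0612]
tool_rot: [0.276, -0.058, 0.959, 0.016]
wrist_force: [-8.7, 2.4, 8.9]
grip_width: 0.0593
grasp_force: 40.0
```

```bash
python3 - <<'E'
from h import *
p,R=pose(); _,n=slope(7.1); C=np.array([.5264,.226,0]); Rd=down(186.9); print((p-[.4999,-.2661,.0665]).round(4), ((p-[.4999,-.2661,.0665])@n).round(4))
plan(p,R,[(p+.06*n+[0,0,.04],R),(C+[0,0,.12],Rd),(C+[0,0,.0085],Rd)])
E
```

```text
[ 0.003  -0.0011 -0.0053] -0.006
[-0.177, -0.002, -0.783, 0.0, 0.0, 0.0] minrows 2
--
[-0.134, 0.812, 0.146, -0.084, 0.084, -0.291] minrows 2
[-0.384, 0.717, 0.191, -0.084, 0.084, -0.291] minrows 2
[-0.596, 0.549, 0.204, -0.084, 0.084, -0.291] minrows 2
[-0.748, 0.325, 0.183, -0.084, 0.084, -0.291] minrows 2
[-0.822, 0.069, 0.131, -0.084, 0.084, -0.291] minrows 2
--
[0.0, 0.0, 0.929, 0.0, 0.0, 0.0] minrows 2
--
```

>>> step_arm(
  increments=[-0.06, 0, -0.26, 0, 0, 0, -0.12, 0, -0.52, 0, 0, 0, -0.177, 0, -0.783, 0, 0, 0, -0.177, 0, -0.783, 0, 0, 0],
)

```text
time_s: 11.65
position: [0.4714, -0.2717, 0.154]
tool_rot: [0.276, -0.058, 0.959, 0.015]
wrist_force: [0.1, -0.9, -1.5]
grip_width: 0.0593
grasp_force: 40.0
```

>>> step_arm(
  increments=[-0.067, 0.406, 0.073, -0.042, 0.042, -0.145, -0.134, 0.812, 0.146, -0.084, 0.084, -0.291, -0.134, 0.812, 0.146, -0.084, 0.084, -0.291],
)

```text
time_s: 12.02
position: [0.4827, -0.1687, 0.1439]
tool_rot: [0.229, -0.218, 0.949, 0.015]
wrist_force: [0.6, -1.1, -0.9]
grip_width: 0.0591
grasp_force: 40.0
```

>>> step_arm(
  increments=[-0.192, 0.358, 0.095, -0.042, 0.042, -0.145, -0.384, 0.717, 0.191, -0.084, 0.084, -0.291, -0.384, 0.717, 0.191, -0.084, 0.084, -0.291],
)

```text
time_s: 12.4
position: [0.4937, -0.0696, 0.1376]
tool_rot: [0.177, -0.369, 0.912, 0.012]
wrist_force: [-0.1, 0.6, -1.8]
grip_width: 0.0593
grasp_force: 40.0
```

>>> step_arm(
  increments=[-0.298, 0.275, 0.102, -0.042, 0.042, -0.145, -0.596, 0.549, 0.204, -0.084, 0.084, -0.291, -0.596, 0.549, 0.204, -0.084, 0.084, -0.291],
)

```text
time_s: 12.78
position: [0.5047, 0.0294, 0.131]
tool_rot: [0.12, -0.51, 0.851, 0.009]
wrist_force: [-0.6, 0.2, -0.8]
grip_width: 0.0591
grasp_force: 40.0
```

>>> step_arm(
  increments=[-0.374, 0.162, 0.091, -0.042, 0.042, -0.145, -0.748, 0.325, 0.183, -0.084, 0.084, -0.291, -0.748, 0.325, 0.183, -0.084, 0.084, -0.291],
)

```text
time_s: 13.15
position: [0.5158, 0.1282, 0.1244]
tool_rot: [0.06, -0.638, 0.768, 0.005]
wrist_force: [-0.1, 0.0, -1.0]
grip_width: 0.0587
grasp_force: 40.0
```

>>> step_arm(
  increments=[-0.411, 0.035, 0.065, -0.042, 0.042, -0.145, -0.822, 0.069, 0.131, -0.084, 0.084, -0.291, -0.822, 0.069, 0.131, -0.084, 0.084, -0.291, -0.822, 0.069, 0.131, -0.084, 0.084, -0.291, -0.822, 0.069, 0.131, -0.084, 0.084, -0.291],
)

```text
time_s: 13.78
position: [0.5268, 0.2246, 0.1193]
tool_rot: [0.001, 0.747, -0.665, -0.001]
wrist_force: [-0.3, 0.1, -1.3]
grip_width: 0.0593
grasp_force: 40.0
```

```bash
python3 - <<'E'
from cell import manip
from h import *
d=manip.get_image("wrist"); np.savez("w3.npz",**d); cv2.imwrite("pics/w3.png",d["color"][:,:,::-1])
p,R=pose(); print(p); P=wcloud(d); m=(P[...,2]>.03)&(P[...,2]<.056)&(abs(P[...,0]-.527)<.12)&(abs(P[...,1]-.226)<.1)&(d["range_z"]>0)
print([np.round(x,4) for x in rect(P[m])])
C=np.array([.5264,.226,0]); Rd=down(186.9)
plan(p,R,[(C+[0,0,.009],Rd)])
E
```

```text
[0.52679303 0.22478701 0.11943524]
[array([0.5274, 0.2217, 0.0444]), array([-0.0025,  0.0488,  0.9988]), array([0.1702, 0.1564]), np.float64(6.6832)]
[-0.01, 0.0, 0.92, 0.002, 0.0, -0.005] minrows 2
--
```

View pics/w3.png

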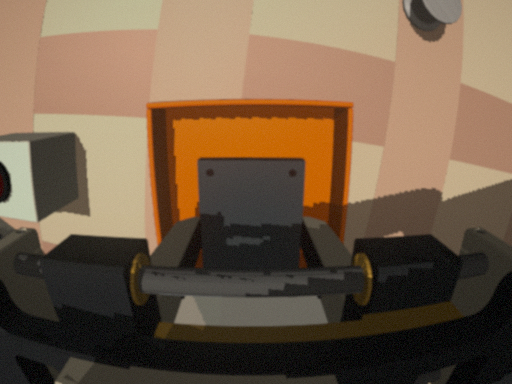

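Wrist view: the grey panel, at (251,215), is held level and centred over the open case. Next I lower it.

>>> step_arm(
  increments=[-0.004, 0, 0.35, 0, 0, -0.002, -0.008, 0, 0.65, 0, 0, -0.005, -0.01, 0, 0.8, 0, 0, -0.005, -0.01, 0, 0.87, 0, 0, -0.005, -0.01, 0, 0.9, 0, 0, -0.005, -0.01, 0, 0.92, 0, 0, -0.005, -0.01, 0, 0.92, 0, 0, -0.005, -0.01, 0, 0.92, 0, 0, -0.005],
)

```text
time_s: 14.82
position: [0.5266, 0.2278, 0.0097]
tool_rot: [0.0, 0.75, -0.662, -0.001]
wrist_force: [-0.9, -0.7, 7.1]
grip_width: 0.0594
grasp_force: 40.0
```

```bash
python3 - <<'E'
from h import *
from cell import manip
d=manip.get_image("wrist"); P=wcloud(d); R,t=d["R"],d["t"]
p,Rr=pose(); print(p,Rr.as_matrix().round(3).tolist(),manip.state()["wrist_force"])
c=d["color"].astype(int); x=Rr.as_matrix()[:,0]
D=(P-p); a=D@x; b=D@Rr.as_matrix()[:,1]
m=(d["range_z"]>0)&(c.max(2)<75)&(abs(b)<.024)&(a>.012)&(a<.07)&(abs(P[...,2]-.015)<.02)
print(m.sum(),np.percentile(P[...,2][m],[10,50,90]),"max a",np.percentile(a[m],[90,99]))
A=np.c_[a[m],np.ones(m.sum())]; print("slope",np.linalg.lstsq(A,P[...,2][m],rcond=None)[0])
E
```

```text
[0.52663441 0.22777874 0.00966328] [[0.124, -0.992, -0.001], [-0.992, -0.124, 0.0], [-0.0, 0.001, -1.0]] [-1.30041971 -1.35612627  6.84584151]
182 [0.01288469 0.01556916 0.01635545] max a [0.04475619 0.04491669]
slope [-0.05786725  0.01681204]
```

>>> step_arm(
  increments=[0, 0, 0, 0, 0, 0, 0, 0, 0, 0, 0, 0, 0, 0, 0, 0, 0, 0],
  gripper=0.5,
)

```text
time_s: 15.25
position: [0.526, 0.2276, 0.0086]
tool_rot: [0.001, 0.75, -0.662, -0.001]
wrist_force: [-0.2, 0.2, -0.2]
grip_width: 0.07
grasp_force: 0.0
```

>>> step_arm(
  increments=[0, 0, -0.1, 0, 0, 0, 0, 0, -0.5, 0, 0, 0, 0, 0, -1, 0, 0, 0, 0, 0, -1, 0, 0, 0],
)

```text
time_s: 15.75
position: [0.5284, 0.2284, 0.1348]
tool_rot: [-0.003, 0.75, -0.662, 0.001]
wrist_force: [-0.2, -0.3, 0.2]
grip_width: 0.0696
grasp_force: 0.0
```

>>> step_arm(
  increments=[0.5, 0, -0.5, 0, 0, 0, 0.5, 0, -0.5, 0, 0, 0, 0.5, 0, -0.5, 0, 0, 0, 0.5, 0, -0.5, 0, 0, 0],
)

```text
time_s: 16.25
position: [0.5308, 0.1781, 0.1871]
tool_rot: [0.004, 0.745, -0.667, 0.002]
wrist_force: [-0.5, -0.1, 0.5]
grip_width: 0.0695
grasp_force: 0.0
```

```bash
cat >> h.py <<'E'
def pile(d,dark,zt):
    P=wcloud(d) ; c=d["color"].astype(int); hs=cv2.cvtColor(d["color"],cv2.COLOR_RGB2HSV).astype(int)
    col=(c.max(2)<75) if dark else (hs[...,1]<60)&(c.min(2)>60)
    m=(d["range_z"]>0)&col&(abs(P[...,0]-.5266)<.07)&(abs(P[...,1]-.2278)<.07)&(abs(P[...,2]-zt)<.006)
    k,l,st,_=cv2.connectedComponentsWithStats(m.astype(np.uint8)); i=1+st[1:,4].argmax(); A=P[l==i]
    print(len(A),[np.round(x,4) for x in rect(A)])
E
python3 - <<'E'
from h import *
from cell import manip
d=manip.get_image("wrist"); np.savez("w4.npz",**d); p,R=pose(); print(p)
pile(d,True,.015)
p,R=pose(); Rs,n=slope(7.1); g=np.array([.4882,-.1708,.0667])
plan(p,R,[(g+.06*n+[0,0,.02],Rs),(g-.0062*n,Rs)])
E
```

```text
[0.53074122 0.17816378 0.1869968 ]
3435 [array([0.5265, 0.2283, 0.0157]), array([ 0.0023, -0.002 ,  1.    ]), array([0.0602, 0.0907]), np.float64(6.9556)]
[0.951, 0.311, 0.146, 0.137, -0.143, 0.482] minrows 3
[0.994, -0.182, -0.012, 0.137, -0.143, 0.482] minrows 3
[0.772, -0.647, -0.087, 0.137, -0.143, 0.482] minrows 3
--
[0.088, -0.0, 0.693, 0.0, 0.0, 0.0] minrows 2
--
```

>>> step_arm(
  increments=[0.475, 0.155, 0.073, 0.068, -0.071, 0.241, 0.951, 0.311, 0.146, 0.137, -0.143, 0.482, 0.951, 0.311, 0.146, 0.137, -0.143, 0.482, 0.951, 0.311, 0.146, 0.137, -0.143, 0.482],
)

```text
time_s: 16.8
position: [0.5059, 0.0596, 0.1713]
tool_rot: [0.099, -0.551, 0.829, 0.005]
wrist_force: [-0.5, -0.5, 0.5]
grip_width: 0.0697
grasp_force: 0.0
```

>>> step_arm(
  increments=[0.497, -0.091, -0.006, 0.068, -0.071, 0.241, 0.994, -0.182, -0.012, 0.137, -0.143, 0.482, 0.994, -0.182, -0.012, 0.137, -0.143, 0.482, 0.994, -0.182, -0.012, 0.137, -0.143, 0.482],
)

```text
time_s: 17.3
position: [0.4814, -0.0573, 0.155]
tool_rot: [0.194, -0.318, 0.928, 0.011]
wrist_force: [-0.4, -0.1, 0.3]
grip_width: 0.07
grasp_force: 0.0
```

>>> step_arm(
  increments=[0.386, -0.323, -0.043, 0.068, -0.071, 0.241, 0.772, -0.647, -0.087, 0.137, -0.143, 0.482, 0.772, -0.647, -0.087, 0.137, -0.143, 0.482, 0.772, -0.647, -0.087, 0.137, -0.143, 0.482, 0.772, -0.647, -0.087, 0.137, -0.143, 0.482, 0.772, -0.647, -0.087, 0.137, -0.143, 0.482],
)

```text
time_s: 18.05
position: [0.4577, -0.1742, 0.1392]
tool_rot: [0.276, -0.062, 0.959, 0.017]
wrist_force: [0.8, -0.2, -0.0]
grip_width: 0.0696
grasp_force: 0.0
```

```bash
python3 - <<'E'
from cell import manip
from h import *
p,R=pose(); Rs,n=slope(7.1); g=np.array([.4882,-.1708,.0667])
d=manip.get_image("wrist"); P=wcloud(d); V=(d["range_z"]>0)&np.isfinite(P).all(2)
for r in manip.cut_out("wrist","front_panel_a")[:3]:
    m=r["pixels"]&V; A=P[m]; h=(A-np.median(A,0))@n; A=A[abs(h)<.004]
    if len(A)>200: q=rect(A); print(r["bbox"],round(r["confidence"],2),len(A),[np.round(x,4) for x in q])
plan(p,R,[(g-.0062*n,Rs)])
E
```

```text
[322.2, 131.6, 71.1, 98.5] 0.83 5111 [array([ 0.4765, -0.0747,  0.0667]), array([-0.5253, -0.0675,  0.8482]), array([0.0903, 0.0613]), np.float64(8.1909)]
[213.5, 125.4, 73.8, 104.3] 0.77 6042 [array([ 0.4883, -0.1713,  0.0667]), array([-0.5258, -0.0665,  0.848 ]), array([0.0927, 0.0605]), np.float64(8.3605)]
[231.9, 235.9, 43.3, 14.5] 0.7 291 [array([ 0.6718, -0.1443,  0.0093]), array([-0.2244, -0.0239,  0.9742]), array([0.0166, 0.0596]), np.float64(7.4013)]
[0.104, -0.004, 0.7, 0.001, 0.001, 0.004] minrows 2
--
```

>>> step_arm(
  increments=[0.104, -0.004, 0.3, 0, 0, 0.004, 0.104, -0.004, 0.5, 0, 0, 0.004, 0.104, -0.004, 0.65, 0, 0, 0.004, 0.104, -0.004, 0.7, 0, 0, 0.004, 0.104, -0.004, 0.7, 0, 0, 0.004, 0.104, -0.004, 0.7, 0, 0, 0.004],
)

```text
time_s: 18.9
position: [0.491, -0.1717, 0.062]
tool_rot: [0.277, -0.057, 0.959, 0.017]
wrist_force: [-0.1, 0.3, 0.8]
grip_width: 0.0693
grasp_force: 0.0
```

>>> step_arm(
  increments=[0, 0, 0, 0, 0, 0, 0, 0, 0, 0, 0, 0, 0, 0, 0, 0, 0, 0, 0, 0, 0, 0, 0, 0],
  gripper=-1,
  grip_force=40,
)

```text
time_s: 19.4
position: [0.491, -0.1716, 0.0617]
tool_rot: [0.276, -0.057, 0.959, 0.017]
wrist_force: [-6.2, 0.9, 6.4]
grip_width: 0.0593
grasp_force: 40.0
```

```bash
python3 - <<'E'
from h import *
p,R=pose(); Rs,n=slope(7.1); g=np.array([.4883,-.1711,.0667]); Rd=down(187.0); M=Rs.as_matrix(); print("off xyz tool",((p-g)@M).round(4))
C=np.array([.5265,.2283,0])
plan(p,R,[(p+.06*n+[0,0,.04],R),(C+[0,0,.12],Rd)])
E
```

```text
off xyz tool [ 0.0004 -0.0009  0.0056]
[-0.179, 0.0, -0.782, 0.0, 0.0, 0.0] minrows 2
--
[-0.165, 0.819, 0.186, -0.105, 0.105, -0.365] minrows 3
[-0.477, 0.671, 0.233, -0.105, 0.105, -0.365] minrows 3
[-0.713, 0.414, 0.227, -0.105, 0.105, -0.365] minrows 3
[-0.834, 0.092, 0.169, -0.105, 0.105, -0.365] minrows 3
--
```

>>> step_arm(
  increments=[-0.06, 0, -0.26, 0, 0, 0, -0.12, 0, -0.52, 0, 0, 0, -0.179, 0, -0.782, 0, 0, 0, -0.179, 0, -0.782, 0, 0, 0],
)

```text
time_s: 19.9
position: [0.4597, -0.1761, 0.1546]
tool_rot: [0.278, -0.057, 0.959, 0.016]
wrist_force: [-0.6, 0.3, -0.7]
grip_width: 0.0589
grasp_force: 40.0
```

>>> step_arm(
  increments=[-0.082, 0.41, 0.093, -0.052, 0.052, -0.182, -0.165, 0.819, 0.186, -0.105, 0.105, -0.365, -0.165, 0.819, 0.186, -0.105, 0.105, -0.365, -0.165, 0.819, 0.186, -0.105, 0.105, -0.365],
)

```text
time_s: 20.4
position: [0.4762, -0.0743, 0.1429]
tool_rot: [0.218, -0.254, 0.942, 0.014]
wrist_force: [-0.3, -0.5, -0.3]
grip_width: 0.0596
grasp_force: 40.0
```

>>> step_arm(
  increments=[-0.238, 0.335, 0.116, -0.052, 0.052, -0.182, -0.477, 0.671, 0.233, -0.105, 0.105, -0.365, -0.477, 0.671, 0.233, -0.105, 0.105, -0.365, -0.477, 0.671, 0.233, -0.105, 0.105, -0.365],
)

```text
time_s: 20.9
position: [0.4929, 0.0256, 0.1353]
tool_rot: [0.151, -0.439, 0.886, 0.01]
wrist_force: [0.3, -0.1, -0.1]
grip_width: 0.0591
grasp_force: 40.0
```

>>> step_arm(
  increments=[-0.356, 0.207, 0.113, -0.052, 0.052, -0.182, -0.713, 0.414, 0.227, -0.105, 0.105, -0.365, -0.713, 0.414, 0.227, -0.105, 0.105, -0.365, -0.713, 0.414, 0.227, -0.105, 0.105, -0.365],
)

```text
time_s: 21.4
position: [0.5098, 0.1259, 0.1274]
tool_rot: [0.077, -0.606, 0.792, 0.005]
wrist_force: [-0.6, 0.2, -0.1]
grip_width: 0.0592
grasp_force: 40.0
```

>>> step_arm(
  increments=[-0.417, 0.046, 0.085, -0.052, 0.052, -0.182, -0.834, 0.092, 0.169, -0.105, 0.105, -0.365, -0.834, 0.092, 0.169, -0.105, 0.105, -0.365, -0.834, 0.092, 0.169, -0.105, 0.105, -0.365, -0.834, 0.092, 0.169, -0.105, 0.105, -0.365, -0.834, 0.092, 0.169, -0.105, 0.105, -0.365],
)

```text
time_s: 22.15
position: [0.5266, 0.2272, 0.1201]
tool_rot: [-0.001, 0.748, -0.664, -0.0]
wrist_force: [-0.4, 0.1, -1.1]
grip_width: 0.0592
grasp_force: 40.0
```

```bash
python3 - <<'E'
from h import *
p,R=pose(); print(p,R.as_matrix()[:,1:].round(4).tolist()); plan(p,R,[((.5265,.228,.06),down(187.0)),((.5265,.228,.019),down(187.0))])
E
```

```text
[0.52660747 0.2272337  0.12011516] [[-0.9929, 0.0007], [-0.1189, 0.002], [-0.0009, -1.0]]
[-0.006, 0.001, 0.501, -0.001, 0.002, -0.003] minrows 1
--
[0.0, 0.0, 0.342, 0.0, 0.0, 0.0] minrows 1
--
```

>>> step_arm(
  increments=[-0.006, 0, 0.25, 0, 0.001, -0.003, -0.006, 0, 0.5, 0, 0.001, -0.003, -0.006, 0, 0.68, 0, 0.001, -0.003, -0.006, 0, 0.77, 0, 0.001, -0.003, -0.006, 0, 0.82, 0, 0.001, -0.003, -0.006, 0, 0.843, 0, 0.001, -0.003, -0.006, 0, 0.843, 0, 0.001, -0.003, -0.006, 0, 0.843, 0, 0.001, -0.003],
)

```text
time_s: 23.15
position: [0.5268, 0.2293, 0.02]
tool_rot: [-0.0, 0.75, -0.662, 0.0]
wrist_force: [-5.7, -2.9, 9.5]
grip_width: 0.0592
grasp_force: 40.0
```

>>> step_arm(
  increments=[0, 0, 0, 0, 0, 0, 0, 0, 0, 0, 0, 0, 0, 0, 0, 0, 0, 0],
  gripper=0.5,
)

```text
time_s: 23.52
position: [0.5265, 0.2293, 0.0186]
tool_rot: [-0.0, 0.75, -0.662, -0.0]
wrist_force: [0.0, 1.1, 0.5]
grip_width: 0.0696
grasp_force: 0.0
```

>>> step_arm(
  increments=[0, 0, -0.1, 0, 0, 0, 0, 0, -0.5, 0, 0, 0, 0, 0, -1, 0, 0, 0, 0, 0, -1, 0, 0, 0],
)

```text
time_s: 24.02
position: [0.5283, 0.23, 0.1445]
tool_rot: [-0.004, 0.75, -0.661, 0.002]
wrist_force: [0.1, 0.5, 0.2]
grip_width: 0.0699
grasp_force: 0.0
```

>>> step_arm(
  increments=[0.5, 0, -0.5, 0, 0, 0, 0.5, 0, -0.5, 0, 0, 0, 0.5, 0, -0.5, 0, 0, 0, 0.5, 0, -0.5, 0, 0, 0],
)

```text
time_s: 24.52
position: [0.5308, 0.1793, 0.1967]
tool_rot: [0.003, 0.745, -0.667, 0.003]
wrist_force: [-0.7, 0.1, -0.5]
grip_width: 0.0697
grasp_force: 0.0
```

```bash
python3 - <<'E'
from h import *
from cell import manip
d=manip.get_image("wrist"); np.savez("w5.npz",**d); p,R=pose(); print(p); cv2.imwrite("pics/w5.png",d["color"][:,:,::-1])
pile(d,False,.0255)
Rs,n=slope(7.1); g=np.array([.4764,-.0748,.0667])
plan(p,R,[(g+.06*n+[0,0,.02],Rs)])
E
```

```text
[0.53074744 0.17941123 0.19666334]
2387 [array([0.5264, 0.2287, 0.0256]), array([ 0.003 , -0.0018,  1.    ]), array([0.0599, 0.0888]), np.float64(7.2605)]
[0.685, 0.317, 0.17, 0.137, -0.142, 0.483] minrows 3
[0.771, -0.045, 0.039, 0.137, -0.142, 0.483] minrows 3
[0.652, -0.414, -0.036, 0.137, -0.142, 0.483] minrows 3
--
```

View pics/w5.png

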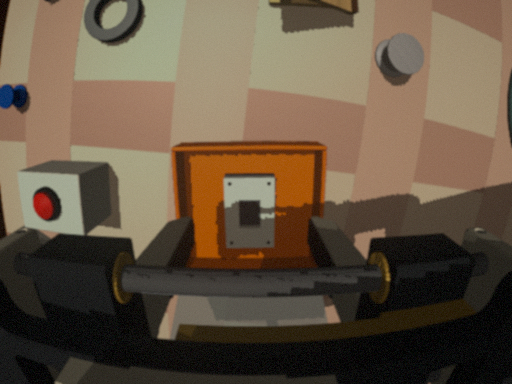

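Wrist view: the white panel, at (249,212), lies flush on the grey one in the case. The measured offset is under 1 mm and 0.3°. Now the third panel.

>>> step_arm(
  increments=[0.342, 0.158, 0.085, 0.068, -0.071, 0.241, 0.685, 0.317, 0.17, 0.137, -0.142, 0.483, 0.685, 0.317, 0.17, 0.137, -0.142, 0.483, 0.685, 0.317, 0.17, 0.137, -0.142, 0.483],
)

```text
time_s: 25.08
position: [0.5019, 0.0926, 0.1777]
tool_rot: [0.1, -0.551, 0.828, 0.004]
wrist_force: [-0.7, 0.0, -0.3]
grip_width: 0.0696
grasp_force: 0.0
```

>>> step_arm(
  increments=[0.385, -0.022, 0.02, 0.068, -0.071, 0.241, 0.771, -0.045, 0.039, 0.137, -0.142, 0.483, 0.771, -0.045, 0.039, 0.137, -0.142, 0.483, 0.771, -0.045, 0.039, 0.137, -0.142, 0.483],
)

```text
time_s: 25.58
position: [0.4735, 0.0071, 0.1583]
tool_rot: [0.195, -0.318, 0.928, 0.01]
wrist_force: [-0.2, -0.9, 0.3]
grip_width: 0.0698
grasp_force: 0.0
```

>>> step_arm(
  increments=[0.326, -0.207, -0.018, 0.068, -0.071, 0.241, 0.652, -0.414, -0.036, 0.137, -0.142, 0.483, 0.652, -0.414, -0.036, 0.137, -0.142, 0.483, 0.652, -0.414, -0.036, 0.137, -0.142, 0.483, 0.652, -0.414, -0.036, 0.137, -0.142, 0.483, 0.652, -0.414, -0.036, 0.137, -0.142, 0.483],
)

```text
time_s: 26.32
position: [0.4455, -0.0784, 0.1391]
tool_rot: [0.276, -0.061, 0.959, 0.017]
wrist_force: [0.9, 0.1, -0.2]
grip_width: 0.0697
grasp_force: 0.0
```

```bash
python3 - <<'E'
from cell import manip
from h import *
p,R=pose(); Rs,n=slope(7.1); g=np.array([.4764,-.0748,.0667])
d=manip.get_image("wrist"); P=wcloud(d); V=(d["range_z"]>0)&np.isfinite(P).all(2)
for r in manip.cut_out("wrist","front_panel_a")[:2]:
    m=r["pixels"]&V; A=P[m]; h=(A-np.median(A,0))@n; A=A[abs(h)<.004]
    if len(A)>200: q=rect(A); print(r["bbox"],round(r["confidence"],2),len(A),[np.round(x,4) for x in q])
plan(p,R,[(g-.0062*n,Rs)])
E
```

```text
[426.3, 184.9, 68.6, 32.8] 0.9 258 [array([0.5113, 0.2267, 0.0226]), array([-0.2673, -0.0436,  0.9626]), array([0.0337, 0.0907]), np.float64(7.7496)]
[0.101, -0.002, 0.701, -0.0, 0.001, 0.003] minrows 2
--
```

>>> step_arm(
  increments=[0.101, -0.002, 0.3, 0, 0, 0.003, 0.101, -0.002, 0.5, 0, 0, 0.003, 0.101, -0.002, 0.65, 0, 0, 0.003, 0.101, -0.002, 0.7, 0, 0, 0.003, 0.101, -0.002, 0.7, 0, 0, 0.003, 0.101, -0.002, 0.7, 0, 0, 0.003],
)

```text
time_s: 27.18
position: [0.4794, -0.0753, 0.0621]
tool_rot: [0.277, -0.057, 0.959, 0.017]
wrist_force: [0.5, -0.0, -0.8]
grip_width: 0.0697
grasp_force: 0.0
```

>>> step_arm(
  increments=[0, 0, 0, 0, 0, 0, 0, 0, 0, 0, 0, 0, 0, 0, 0, 0, 0, 0, 0, 0, 0, 0, 0, 0],
  gripper=-1,
  grip_force=40,
)

```text
time_s: 27.68
position: [0.4794, -0.0753, 0.0619]
tool_rot: [0.277, -0.057, 0.959, 0.017]
wrist_force: [-6.7, 0.9, 8.1]
grip_width: 0.0594
grasp_force: 40.0
```

```bash
python3 - <<'E'
from h import *
p,R=pose(); Rs,n=slope(7.1); g=np.array([.4764,-.0748,.0667]); Rd=down(187.0); M=Rs.as_matrix(); print("off xyz tool",((p-g)@M).round(4))
plan(p,R,[(p+.06*n+[0,0,.05],R),(np.array([.5264,.2280,.13]),Rd)])
E
```

```text
off xyz tool [ 0.0001 -0.0009  0.0056]
[-0.223, -0.001, -0.853, 0.0, 0.0, 0.0] minrows 2
--
[-0.22, 0.822, 0.247, -0.14, 0.14, -0.487] minrows 3
[-0.622, 0.561, 0.288, -0.14, 0.14, -0.487] minrows 3
[-0.844, 0.139, 0.23, -0.14, 0.14, -0.487] minrows 3
--
```

>>> step_arm(
  increments=[-0.07, 0, -0.28, 0, 0, 0, -0.14, 0, -0.56, 0, 0, 0, -0.223, 0, -0.853, 0, 0, 0, -0.223, 0, -0.853, 0, 0, 0],
)

```text
time_s: 28.18
position: [0.4481, -0.0796, 0.1653]
tool_rot: [0.278, -0.057, 0.959, 0.016]
wrist_force: [-1.0, -0.1, -1.1]
grip_width: 0.0593
grasp_force: 40.0
```

>>> step_arm(
  increments=[-0.073, 0.274, 0.082, -0.047, 0.047, -0.162, -0.147, 0.548, 0.165, -0.093, 0.093, -0.325, -0.22, 0.822, 0.247, -0.14, 0.14, -0.487, -0.22, 0.822, 0.247, -0.14, 0.14, -0.487],
)

```text
time_s: 28.68
position: [0.4741, 0.0252, 0.1497]
tool_rot: [0.195, -0.32, 0.927, 0.013]
wrist_force: [-0.2, 0.1, -0.0]
grip_width: 0.0591
grasp_force: 40.0
```

>>> step_arm(
  increments=[-0.207, 0.187, 0.096, -0.047, 0.047, -0.162, -0.415, 0.374, 0.192, -0.093, 0.093, -0.325, -0.622, 0.561, 0.288, -0.14, 0.14, -0.487, -0.622, 0.561, 0.288, -0.14, 0.14, -0.487],
)

```text
time_s: 29.18
position: [0.5003, 0.1269, 0.1388]
tool_rot: [0.101, -0.555, 0.826, 0.007]
wrist_force: [0.1, -0.6, -1.2]
grip_width: 0.0593
grasp_force: 40.0
```

>>> step_arm(
  increments=[-0.281, 0.046, 0.077, -0.047, 0.047, -0.162, -0.563, 0.093, 0.153, -0.093, 0.093, -0.325, -0.844, 0.139, 0.23, -0.14, 0.14, -0.487, -0.844, 0.139, 0.23, -0.14, 0.14, -0.487, -0.844, 0.139, 0.23, -0.14, 0.14, -0.487, -0.844, 0.139, 0.23, -0.14, 0.14, -0.487],
)

```text
time_s: 29.92
position: [0.5262, 0.2269, 0.1298]
tool_rot: [-0.001, 0.748, -0.664, 0.0]
wrist_force: [-0.5, -0.7, -0.9]
grip_width: 0.0592
grasp_force: 40.0
```

```bash
python3 - <<'E'
from h import *
p,R=pose(); print(p,R.as_matrix()[:,1:].round(4).tolist()); plan(p,R,[((.5264,.2278,.0292),down(187.0))])
E
```

```text
[0.52618301 0.22686856 0.12976404] [[-0.9929, 0.001], [-0.119, 0.0008], [-0.0011, -1.0]]
[-0.007, -0.002, 0.838, -0.001, 0.001, -0.003] minrows 2
--
```

>>> step_arm(
  increments=[-0.003, -0.002, 0.25, 0, 0.001, -0.003, -0.003, -0.002, 0.5, 0, 0.001, -0.003, -0.003, -0.002, 0.68, 0, 0.001, -0.003, -0.003, -0.002, 0.77, 0, 0.001, -0.003, -0.003, -0.002, 0.82, 0, 0.001, -0.003, -0.003, -0.002, 0.838, 0, 0.001, -0.003, -0.003, -0.002, 0.838, 0, 0.001, -0.003, -0.003, -0.002, 0.838, 0, 0.001, -0.003],
)

```text
time_s: 30.92
position: [0.5269, 0.2287, 0.0299]
tool_rot: [-0.0, 0.75, -0.661, 0.001]
wrist_force: [-2.8, -1.1, 6.4]
grip_width: 0.0591
grasp_force: 40.0
```

>>> step_arm(
  increments=[0, 0, 0, 0, 0, 0, 0, 0, 0, 0, 0, 0, 0, 0, 0, 0, 0, 0],
  gripper=0.5,
)

```text
time_s: 31.3
position: [0.5265, 0.2286, 0.0289]
tool_rot: [0.0, 0.75, -0.661, 0.0]
wrist_force: [0.2, -0.3, -0.3]
grip_width: 0.0693
grasp_force: 0.0
```

>>> step_arm(
  increments=[0, 0, -0.1, 0, 0, 0, 0, 0, -0.5, 0, 0, 0, 0, 0, -1, 0, 0, 0, 0, 0, -1, 0, 0, 0],
)

```text
time_s: 31.8
position: [0.5283, 0.2294, 0.155]
tool_rot: [-0.003, 0.75, -0.661, 0.002]
wrist_force: [-0.8, 0.3, -0.5]
grip_width: 0.0696
grasp_force: 0.0
```

>>> step_arm(
  increments=[0.5, 0, -0.5, 0, 0, 0, 0.5, 0, -0.5, 0, 0, 0, 0.5, 0, -0.5, 0, 0, 0, 0.5, 0, -0.5, 0, 0, 0],
)

```text
time_s: 32.3
position: [0.5308, 0.1791, 0.2073]
tool_rot: [0.003, 0.745, -0.667, 0.003]
wrist_force: [0.5, -0.0, -0.2]
grip_width: 0.07
grasp_force: 0.0
```

```bash
python3 - <<'E'
from h import *
from cell import manip
d=manip.get_image("wrist"); p,R=pose(); print(p); cv2.imwrite("pics/w6.png",d["color"][:,:,::-1])
pile(d,False,.0355)
E
```

```text
[0.53078097 0.179113   0.20717894]
2441 [array([0.5267, 0.2278, 0.0357]), array([ 0.0011, -0.0036,  1.    ]), array([0.0599, 0.0893]), np.float64(6.668)]
```

View pics/w6.png

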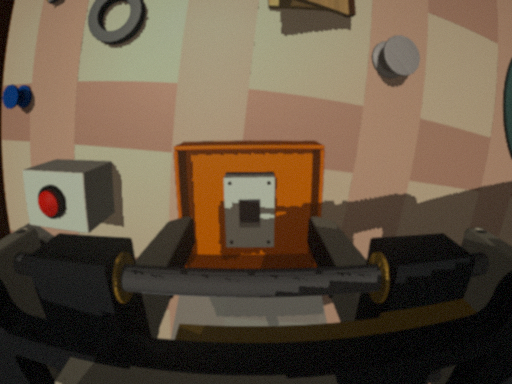

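The final wrist view shows a square pile at (249,211). The top face is level at 35.7 mm and all three panels measure within 1 mm of one another, so I'm handing in.

```bash
python3 -c "
from cell import manip
print(manip.hand_in())"
```

```text
the job is handed in; nothing more can be done
None
```

The job is handed in: the lid is open on its stop, and the grey panel and both white panels are stacked flat in the case, within about 1 mm and 0.6° of one another by the wrist camera; hand-in gave no verdict.

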